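# Key and seat a cover rose on a cupboard door

## Robot

A 6-joint arm with a two-finger parallel gripper is mounted at the origin on the work surface. World frame = base frame: x ahead of the robot, y to its left, z up, the work surface at z = 0. Lengths are in m, angles in rad, forces in N, time in s.
With the tool pointing down it reaches from about 0.35 to 0.85 m from the base axis. Payload 8.1 kg.
Tool frame: the origin (TCP) lies at the very end of the fingers, on their centre line; the grasp point (between the pads) lies 19 mm behind it; z points along the fingers, y is the line along which they close (so a half turn about z gives the same grasp; the last joint's range is limited). The gripper opens to 93 mm and grips with 3 to 60 N. Pads are 15 mm wide; open, the fingers measure 128 mm over their backs; the gripper's body (75 mm by 188 mm) begins 65 mm behind the grasp point.
Start: joints at [1.242, 0.13, 1.488, -0, 1.523, -0.085], TCP at [0.145, 0.582, 0.219] pointing down, gripper open.
Joint ranges: [-2.96, 2.96], [-0.89, 2.26], [0.02, 2.5], [-1.34, 4.48], [0, 2.73], [-2.66, 2.66]. Speed limits (rad/s): [2.39, 2.39, 2.79, 3.14, 3.14, 3.14].

## Interface

Orientations are given as a rotation vector (axis times angle).
In Python, from plant import robot gives the robot as it stands. The module is installed in compiled form; this text tells all that it offers.
- The arm moves only by the tool play_rows, never from a script. Its argument "increments" is text: rows parted by semicolons, each of 5 numbers parted by spaces: the shift along the tool's x, y, z in mm, then the turn about the tool's z in degrees, then the closure, from -1 (fully open) to 1 (shut). In form: dx dy dz yaw claw; .... A call has 1 to 20 rows; each row is the pose to reach, as a shift and turn from the pose commanded when the call began, along the tool's axes at that moment; what a row does not reach only later rows make up. A row lasts 1/10 s, in which the tool goes at most 50 mm and 8.59 degrees, less where a joint would pass 70% of its speed; a pose out of reach is approached as far as the arm can. A call with a gripper value outside its range is refused whole. The fingers move at their own pace and stop on an object; "force" is the grip in N (left out, the last holds). Time passes only in rows, so rows that repeat a pose let the fingers close. It gives the time, the measured TCP pose, the force, the opening and the grip force at its end, in the units of the state.
- robot.read_state(): the state, without advancing time (a new reading comes with each control period).
- robot.read_camera(name): name is "scene" or "top" or "wrist"; returns the picture (400x640x3 uint8, blue, green, red); there is no depth.
- robot.calibration(name): a dict with "vertical_fov" (degrees; the focal length in pixels is half the picture's height over the tangent of half this angle, whatever the lens; pixels are square), "cx", "cy" (the principal point, pixels), "rvec" (rotation vector, rad) and "tvec" (3), from world to camera coordinates, as OpenCV has them. Camera axes: x right, y down, z forward; pixel columns grow to the right and rows downward; lengths in m; the calibration is good to about 2 mm. The wrist camera is an equidistant fisheye: a pixel r from the principal point sees the ray r / f radians off the axis. A picture is of the moment at which its call begins: read the wrist's pose just before it. calibration takes no time and is no camera call; for the wrist camera it gives the pose at the moment of the call.
- robot.close_job(): hands the job in; it is judged then, once.
Trained networks look in the newest picture that a camera, given by its name, has taken for a name from the list of things; names that differ only in an ending like _2 or _b are one class to them, and where a whole thing is asked for, a point or a joint stands for the part that bears it (a point fixed in the world has none). Each returns a list of dicts, best first, with "conf" (0 to 1); they miss things now and then, are a little off and sometimes report something else, mostly with a low value. They report only what shows in the picture. A call takes as long as a camera call.
- robot.recognise(camera, query): "centre" ([x, y, z] in m, in world coordinates, good to about 4 mm: the middle of the surface that is visible of it).
- robot.regions_of(camera, query): "pixels" (400x640 bool, what is visible of it).
- robot.landmark_of(camera, query): "centre" ([x, y, z] in m, in world coordinates, good to about 4 mm: a listed point, or the origin of a listed thing).
The state is a dict: "t": time; "q": joint angles; "dq": joint speeds; "joint_torque": joint torques, N m; "tool_pos": TCP position; "orientation": TCP orientation; "force": force on the tool from outside, world axes, zero at the start; "wrist_torque": the same for the moment, N m; "opening": finger opening in m; "gripper_force": force on a finger pad.
Only numpy, scipy, OpenCV 4.12 (cv2) and the standard library are available. Lean on these libraries where they do the work, as an engineer would, in place of code of your own. Each camera call takes 0.05 s, during which the arm holds its last target. There are 200 camera calls.

## Task

A round steel cover rose sits half fitted on the mounting plate of the cupboard door that lies on the table. With a fingertip, push the rose round by its upright stud until the notch in its rim is over the small pin on the plate, then press the rose straight down until it is fully home on the plate. Do not grip the stud or lift the rose, and leave the other things where they lie.

Things in the scene. Friction and masses are not known exactly. Their poses are not given: they have to be found in the camera images.
- door: birch cupboard door lying flat on the table, fixed, 260 x 460 x 32 mm (its x, y, z); origin at the centre of its underside, z up
- mount: dark steel mounting plate on top of the door, fixed, 116 mm diameter, 3 mm thick; origin at the centre of its underside (on the door's top face), x axis towards the pin, z up
- pin_top (a point): top of the upright steel pin near the edge of the mounting plate: 10 mm diameter, 6 mm tall above the plate, with a small chamfer, 50 mm from the plate's centre; half of it shows outside the rose's rim
- rose_centre (a point): centre of the flat top face of the cover rose: steel disc, 100 mm diameter, 8 mm thick, coaxial with the plate. At the start its underside hangs 7 mm above the plate (1 mm above the pin) on a snug hub. It turns about the vertical either way without end stops, against light friction (about 0.06 N m), and stays where it is left. Pressing down with about 6 N or more anywhere on it (centre, rim or stud) slides it down, and it stays down
- rose_notch (a point): middle of the notch in the rose's rim, on the rim circle (50 mm from the centre) at the height of the top face; the notch goes right through the disc, is 18 to 21 mm wide and 10 mm deep from the rim, so it passes the pin up to about 4 mm (0.08 rad) off to either side
- rose_stud (a point): centre of the top of the square upright stud on the rose, 16 x 16 mm (sides along and across the radius), 26 mm tall above the top face, 34 mm from the rose's centre, exactly opposite the notch
- rose (a joint): angle of the rose on the plate in rad, counterclockwise from above: the notch is over the pin at 0 and at 6.283
- rose_seat (a joint): how far the rose has been pressed down, m: 0 at the start, 0.007 fully home, negative if lifted
- lever_handle: bystander lying on the door: aluminium lever handle, 135 mm long, 49 mm tall; origin under the middle of its 52 mm round foot, lever along x
- tape_measure: bystander on the door: grey tape measure, 65 x 34 x 60 mm; origin at the centre of its underside
- lock_cylinder: bystander on the door: brass lock cylinder, 60 x 17 x 37 mm; origin at the centre of its underside
- spare_ring: bystander on the table: plain steel ring, 100 mm diameter, 8 mm thick, without notch or stud; origin at the centre of its underside
- mug: bystander on the table: white mug, 80 mm diameter, 95 mm tall; origin at the centre of its underside
- screwdriver: bystander on the table: screwdriver, 210 mm long, lying along its x
- screw_tub: bystander on the table: grey open tub, 120 x 90 x 45 mm; origin at the centre of its underside
- hinge_pack: bystander on the table: cardboard box, 110 x 55 x 28 mm; origin at the centre of its underside

How it is judged:
By the outcome, as a careful person would: the job done as asked, in the order asked, and still so for the second after the job is handed in, with the robot touching nothing.
It also fails if it takes over 56 s, if anything falls off the work surface, if the arm or the gripper's body presses on something with over 40 N, if the wrist force passes 120 N, or if a joint passes its speed limit or range.

## Working session

There is one attempt and no reset: what is moved stays moved. The work goes in short steps, Python scripts to look and compute and a tool call to move; the robot and the scene stay as the last step left them, time stands still between calls to the robot, and variables do not carry over. Pictures are saved under pics/ and viewed, at most 10 in all, crops included, and the job is handed in when it is done.

Besides the shell and the picture viewer there is one more tool, called after "Request:" as name(argument=value, ...) on one line, values as JSON. play_rows: Moves the arm, as the interface text tells. Its arguments: {"type":"object","properties":{"increments":{"type":"string"},"force":{"type":"number"}},"required":["increments"]}

```bash
mkdir -p pics; python3 - <<'E'
from plant import robot
import cv2, numpy as np
s=robot.read_state(); print(s['t'],s['tool_pos'],s['orientation'],s['opening'])
for c in ('top','scene'):
    im=robot.read_camera(c); cv2.imwrite(f'pics/{c}0.png',im)
    for n in ('rose_centre','rose_notch','rose_stud','pin_top','mount','lever_handle','tape_measure','lock_cylinder'):
        r=robot.landmark_of(c,n); print(c,n,[(np.round(d['centre'],3).tolist(),round(d['conf'],2)) for d in r[:2]])
E
```

```text
0.0 [0.14461452 0.58174119 0.21762998] [-3.81904456e-01 -3.11790969e+00  2.74713174e-03] 0.09273006167413109
top rose_centre [([0.563, 0.039, 0.048], 0.66)]
top rose_notch [([0.599, 0.075, 0.051], 0.78), ([0.608, -0.454, -0.005], 0.43)]
top rose_stud [([0.54, 0.017, 0.079], 0.69), ([0.448, 0.45, -0.001], 0.69)]
top pin_top [([0.593, 0.001, 0.039], 0.95)]
top mount [([0.562, 0.041, 0.034], 0.74), ([0.612, 0.182, 0.031], 0.27)]
top lever_handle [([0.528, -0.128, 0.036], 0.9)]
top tape_measure [([0.645, -0.162, 0.028], 0.91)]
top lock_cylinder [([0.611, 0.181, 0.031], 0.51)]
scene rose_centre []
scene rose_notch [([0.592, 0.08, 0.051], 0.88)]
scene rose_stud [([0.536, 0.02, 0.076], 0.7)]
scene pin_top [([0.587, -0.003, 0.042], 0.76)]
scene mount [([0.563, 0.046, 0.032], 0.79)]
scene lever_handle [([0.529, -0.127, 0.035], 0.75)]
scene tape_measure [([0.644, -0.162, 0.034], 0.71)]
scene lock_cylinder [([0.609, 0.179, 0.03], 0.74)]
```

View pics/top0.png

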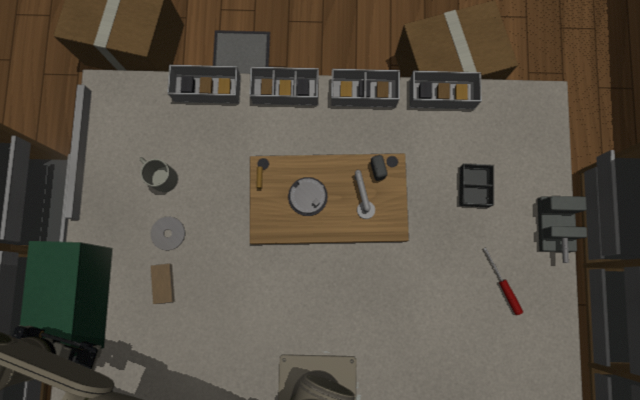

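View pics/scene0.png

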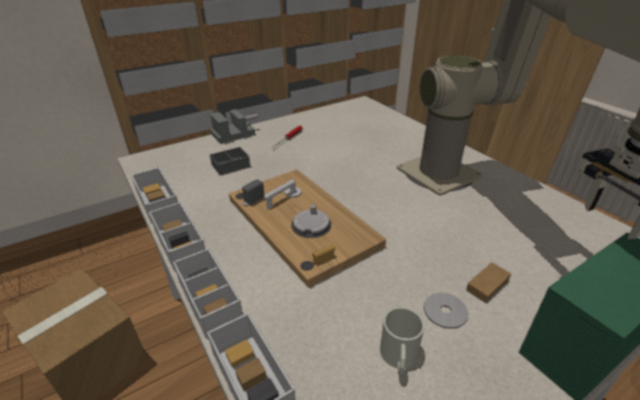

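The top view shows the rose at about (307,196), with the stud towards (316,205) and the notch at the upper left near (296,186). The pin is hidden at the upper right. I'll close the fingers and move above the rose for a closer look, going towards -y first to clear the green box.

Request:
play_rows(increments="-12 -49 0 0 1;-24 -97 -10 0 1;-36 -146 -20 0 1;-536 -425 -20 31 1;-536 -425 -20 31 1;-536 -425 -20 31 1;-536 -425 -20 31 1;-536 -425 -20 31 1;-536 -425 -20 31 1;-536 -425 -20 31 1;-536 -425 -20 31 1;-536 -425 -20 31 1;-536 -425 -20 31 1;-536 -425 -20 31 1;-536 -425 -20 31 1;-536 -425 -20 31 1;-536 -425 -20 31 1;-536 -425 -20 31 1;-536 -425 -20 31 1;-536 -425 -20 31 1", force=20)

```text
t: 2.9
tool_pos: [0.562, 0.0414, 0.239]
orientation: [1.199, 2.903, 0.0]
force: [0.1, -0.3, -0.2]
opening: 0.0003
gripper_force: 0.0
```

```bash
python3 - <<'E'
from plant import robot
import cv2, numpy as np
from scipy.spatial.transform import Rotation as R
s=robot.read_state(); print(s['t'],s['tool_pos'],s['opening'],s['force'],s['q']); print(R.from_rotvec(s['orientation']).as_matrix().round(3))
c=robot.calibration('wrist'); print(c)
im=robot.read_camera('wrist'); cv2.imwrite('pics/w1.png',im)
for n in ('rose_centre','rose_notch','rose_stud','pin_top','mount'):
    for f in (robot.landmark_of,):
        r=f('wrist',n); print(n,[(np.round(d['centre'],4).tolist(),round(d['conf'],2)) for d in r[:2]])
E
```

```text
2.9 [0.56197856 0.04137176 0.23900496] 0.0002600563231164294 [ 0.0954203  -0.26870239 -0.15345872] [-1.75450288e-02  2.33875670e-02  1.56375462e+00  6.57660734e-05
  1.55387965e+00 -8.04900395e-01]
[[-0.708  0.706  0.001]
 [ 0.706  0.708  0.   ]
 [-0.     0.    -1.   ]]
{'vertical_fov': 65.70646984690485, 'cx': 317.78636699864313, 'cy': 199.89168676906905, 'rvec': array([-2.66377044, -1.104899  , -0.15272269]), 'tvec': array([-0.42619189, -0.39254121,  0.31173733])}
rose_centre [([0.5597, 0.041, 0.053], 0.77)]
rose_notch [([0.5943, 0.0784, 0.0453], 0.6)]
rose_stud [([0.5418, 0.0152, 0.0791], 0.59)]
pin_top [([0.5876, 0.0012, 0.0422], 0.92), ([0.5281, -0.1287, 0.0323], 0.19)]
mount [([0.5631, 0.0401, 0.0347], 0.72)]
```

View pics/w1.png

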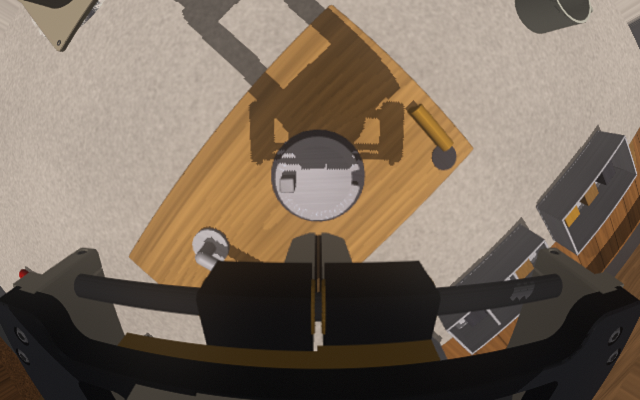

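The wrist view shows the rose disc at about (318,178), with the stud on the left at (288,182) and the notch on the right at (357,172). I'll descend to beside the stud's push side and look more closely.

Request:
play_rows(increments="-33 -33 40 0 1;-33 -33 90 0 1;-33 -33 129 0 1;-33 -33 129 0 1;-33 -33 129 0 1")

```text
t: 3.7
tool_pos: [0.5618, -0.0061, 0.1098]
orientation: [-1.201, -2.901, 0.001]
force: [-0.0, -0.5, 0.2]
opening: 0.0008
gripper_force: 0.0
```

```bash
cat > h.py <<'E'
from plant import robot
import cv2, numpy as np
from scipy.spatial.transform import Rotation as R
def look(name,c0=(0.562,0.041),half=0.07,z=0.050,px=4000):
    """wrist picture resampled on the plane z; rows: x down from c0x+half, cols: y falling"""
    s=robot.read_state(); c=robot.calibration('wrist'); im=robot.read_camera('wrist')
    n=int(2*half*px); v,u=np.mgrid[:n,:n]
    P=np.stack([c0[0]+half-v/px,c0[1]+half-u/px,np.full(u.shape,z)],-1)
    Q=P@R.from_rotvec(c['rvec']).as_matrix().T+c['tvec']
    f=200/np.tan(np.radians(c['vertical_fov']/2)); r=np.hypot(Q[...,0],Q[...,1]); k=f*np.arctan2(r,Q[...,2])/np.maximum(r,1e-9)
    o=cv2.remap(im,(c['cx']+k*Q[...,0]).astype('f4'),(c['cy']+k*Q[...,1]).astype('f4'),1)
    cv2.imwrite(f'pics/{name}_raw.png',im); return s,o
def marks():
    for n in ('rose_centre','rose_notch','rose_stud','pin_top','mount'):
        r=robot.landmark_of('wrist',n); print(n,[(np.round(d['centre'],4).tolist(),round(d['conf'],2)) for d in r[:1]])
E
python3 - <<'E'
from h import *
s,o=look('w2'); print(s['t'],s['tool_pos'],s['force']); marks()
cv2.imwrite('pics/w2.png',o)
E
```

```text
3.7 [ 0.56184243 -0.00607792  0.10982241] [-0.01303112 -0.4703515   0.19383011]
rose_centre [([0.5596, 0.04, 0.0489], 0.58)]
rose_notch [([0.5937, 0.0782, 0.0461], 0.81)]
rose_stud [([0.542, 0.0161, 0.0754], 0.63)]
pin_top [([0.5878, -0.0015, 0.0422], 0.62)]
mount [([0.6071, 0.1812, 0.0322], 0.6)]
```

View pics/w2.png

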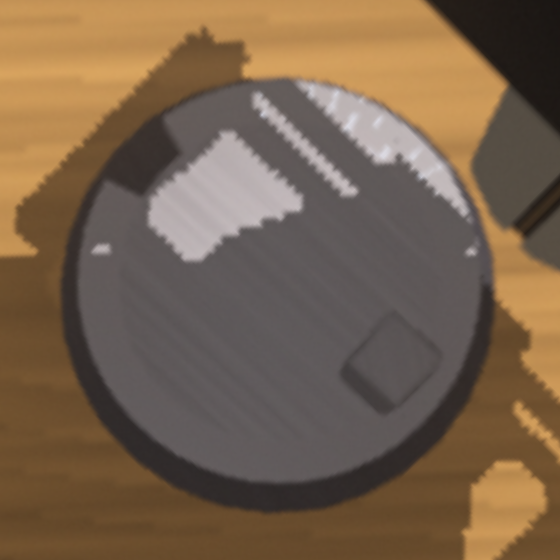

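In the flattened view the rose centre is at (280,282), which is world (0.5615, 0.041). The notch is at the upper left (133,150) at about 48°, and the stud is at about 228°. The pin's mean bearing is about -56.6°, so the stud has to go clockwise to about 123°. I'll lower the fingertip behind the stud.

Request:
play_rows(increments="7 0 25 -3 1;7 0 45 -3 1;7 0 52 -3 1;7 0 52 -3 1")

```text
t: 4.4
tool_pos: [0.5569, -0.0012, 0.0572]
orientation: [-1.125, -2.932, 0.001]
force: [-0.1, -0.3, 0.3]
opening: 0.0008
gripper_force: 0.0
```

```bash
cat >> h.py <<'E'
C=np.array([0.5615,0.041])
def rows(studs,gaps,dz=0):
    """rows that put the fingertip behind the stud at the given stud angles (deg) and gaps (mm)"""
    s=robot.read_state(); M=R.from_rotvec(s['orientation']).as_matrix(); yaw0=np.degrees(np.arctan2(M[1,0],M[0,0])); out=[]
    for a,g in zip(studs,gaps):
        t=np.radians(a); p=C+.034*np.array([np.cos(t),np.sin(t)])+(.0155+g/1e3)*np.array([-np.sin(t),np.cos(t)])
        d=M.T@np.append(p-s['tool_pos'][:2],0)*1e3
        y=(yaw0-(a-90)+180)%360-180
        out.append(f"{d[0]:.1f} {d[1]:.1f} {dz:g} {y:.1f} 1")
    print(s['t'],s['tool_pos'],s['force']); print(';'.join(out))
E
python3 - <<'E'
from h import *
a=np.r_[228,228,np.linspace(228,135,19)[1:]]
rows(a,[4]+[0]*19)
E
```

```text
4.4 [ 0.55694882 -0.00115144  0.05724593] [-0.12008229 -0.27188141  0.30120328]
5.3 0.4 0 0.0 1;9.3 0.4 0 0.0 1;12.4 -0.9 0 5.2 1;15.7 -1.9 0 10.4 1;19.0 -2.5 0 15.5 1;22.3 -2.9 0 20.7 1;25.7 -3.0 0 25.9 1;29.0 -2.7 0 31.0 1;32.4 -2.2 0 36.2 1;35.6 -1.4 0 41.4 1;38.8 -0.3 0 46.5 1;41.9 1.1 0 51.7 1;44.8 2.8 0 56.9 1;47.6 4.7 0 62.0 1;50.1 6.9 0 67.2 1;52.5 9.3 0 72.4 1;54.7 11.9 0 77.5 1;56.6 14.7 0 82.7 1;58.2 17.6 0 87.9 1;59.6 20.7 0 93.0 1
```

Request:
play_rows(increments="5 0.4 0 0 1;9 0.4 0 0 1;12.4 -0.9 0 5.2 1;15.7 -1.9 0 10.4 1;19 -2.5 0 15.5 1;22.3 -2.9 0 20.7 1;25.7 -3 0 25.9 1;29 -2.7 0 31 1;32.4 -2.2 0 36.2 1;35.6 -1.4 0 41.4 1;38.8 -0.3 0 46.5 1;41.9 1.1 0 51.7 1;44.8 2.8 0 56.9 1;47.6 4.7 0 62 1;50.1 6.9 0 67.2 1;52.5 9.3 0 72.4 1;54.7 11.9 0 77.5 1;56.6 14.7 0 82.7 1;58.2 17.6 0 87.9 1;59.6 20.7 0 93 1")

```text
t: 6.4
tool_pos: [0.527, 0.054, 0.0588]
orientation: [2.904, 1.197, 0.001]
force: [-2.6, -1.7, 1.6]
opening: 0.0008
gripper_force: 1.4
```

```bash
python3 - <<'E'
from h import *
s,o=look('w3',tuple(C)); print(s['t'],s['tool_pos'],s['force'],s['q']); marks()
cv2.imwrite('pics/w3.png',o)
rows([135,123.4],[0,0])
E
```

```text
6.4 [0.52704354 0.05404474 0.05875129] [-2.6395081  -1.70513191  1.60650595] [ 5.70123291e-03  7.99229726e-02  1.84526654e+00 -4.54677637e-04
  1.21576406e+00  7.94431228e-01]
rose_centre [([0.5601, 0.0411, 0.0506], 0.85)]
rose_notch [([0.5967, 0.0037, 0.0475], 0.66)]
rose_stud [([0.5404, 0.0661, 0.0766], 0.59)]
pin_top [([0.5871, 0.0058, 0.0424], 0.98)]
mount [([0.5606, 0.039, 0.0304], 0.95)]
6.7 [0.52729903 0.05396917 0.05807868] [-0.11359549  0.49732633  0.24566646]
-0.5 -0.6 0 0.2 1;6.7 -3.1 0 11.8 1
```

View pics/w3.png

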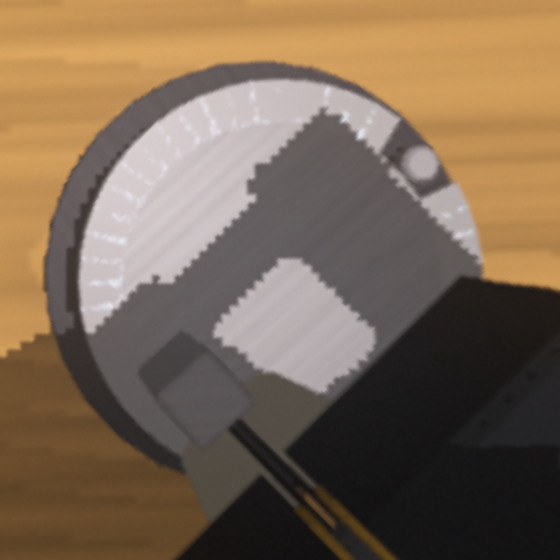

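The view shows the notch at the upper right with the pin visible inside it at (420,163). The notch edges on the rim are near (397,118) and (458,182), so its middle is at about -48.5°. I'll correct the pin for parallax with enlarged views on the pin plane and on the rose plane.

```bash
python3 - <<'E'
from h import *
c=robot.calibration('wrist'); cam=-R.from_rotvec(c['rvec']).as_matrix().T@c['tvec']; print('cam',cam)
c0=(0.588,0.008)
s,a=look('w4',c0,.02,.050,10000); s,b=look('w4',c0,.02,.041,10000)
p=np.array([.5908,.006,.05]); print('pin', cam+(p-cam)*(cam[2]-.041)/(cam[2]-.05))
o=np.hstack([a,b])
# predicted overlays: rim circle & notch direction at 0.05 ; mount rim not shown
for ang in (-48.5,-56.6):
    q=C+.05*np.array([np.cos(np.radians(ang)),np.sin(np.radians(ang))]); u=int((c0[1]+.02-q[1])*1e4); v=int((c0[0]+.02-q[0])*1e4)
    for k in (0,400): cv2.drawMarker(o,(u+k,v),(0,0,255) if ang>-50 else (0,255,0),0,14,1)
cv2.imwrite('pics/w4.png',o)
E
```

```text
cam [0.58052588 0.10739542 0.22571604]
pin [0.59132623 0.00080663 0.041     ]
```

View pics/w4.png

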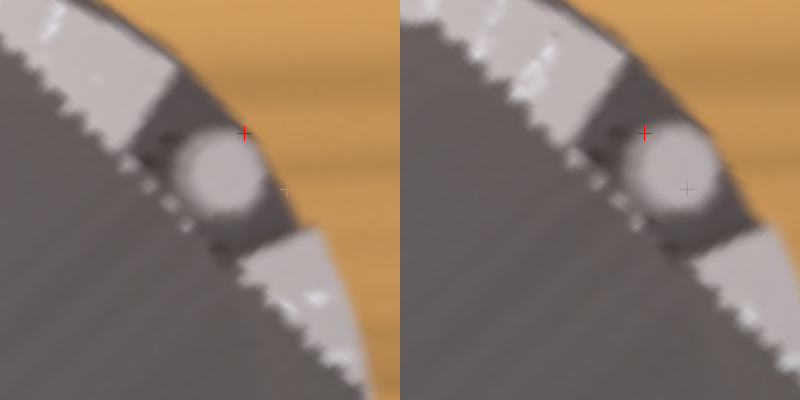

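On the rose plane (left) the notch corners are at (177,67) and (320,228), so the middle is at -50.0°. On the pin plane (right) the pin is at (275,167), which is -53.7°. That leaves about 4° clockwise.

Request:
play_rows(increments="0.6 -0.3 0 1 1;1.2 -0.5 0 2 1;1.8 -0.8 0 3 1;2.4 -1 0 4 1;2.4 -1 0 4 1;2.4 -1 0 4 1")

```text
t: 7.4
tool_pos: [0.528, 0.0564, 0.0576]
orientation: [2.942, 1.101, -0.0]
force: [-0.9, -2.2, 1.2]
opening: 0.0002
gripper_force: 0.9
```

```bash
python3 - <<'E'
from h import *
c0=(0.588,0.004)
s,a=look('w5',c0,.02,.050,10000); s,b=look('w5',c0,.02,.041,10000); print(s['t'],s['tool_pos'],s['force'])
cv2.imwrite('pics/w5.png',np.hstack([a,b]))
E
```

```text
7.45 [0.52798952 0.05633586 0.05763131] [-0.43445064 -2.59438025  2.09228584]
```

View pics/w5.png

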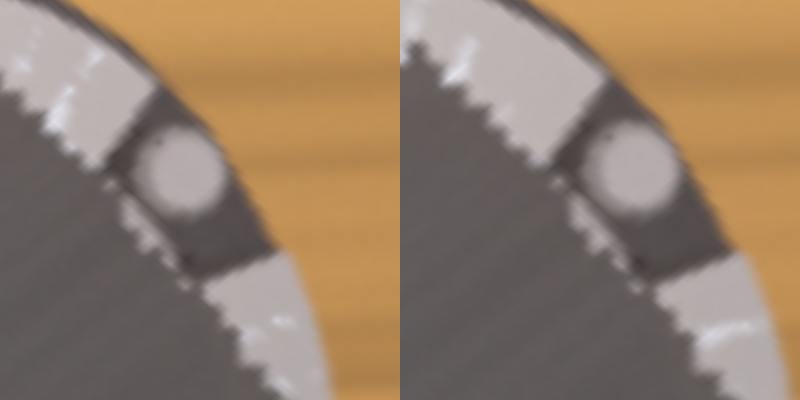

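The notch middle is now at -52.8° and the pin at -53.7°, about 0.8 mm apart and well within the 4 mm allowance. I'll back off, rise, go over the rose centre and come down to just above it.

Request:
play_rows(increments="-6 0 0 4 1;-12 0 0 0 1;-12 0 -40 0 1;-12 0 -40 0 1;15 33 -40 0 1;15 33 -40 0 1;15 33 -40 0 1;15 33 -10 0 1;15 33 3 0 1;15 33 3 0 1;15 33 3 0 1")

```text
t: 8.6
tool_pos: [0.5606, 0.0415, 0.055]
orientation: [-2.942, -1.101, 0.001]
force: [0.4, 0.2, 1.2]
opening: 0.0006
gripper_force: 0.0
```

Request:
play_rows(increments="0 0 2 0 1;0 0 4 0 1;0 0 5 0 1;0 0 6 0 1;0 0 7 0 1;0 0 8 0 1;0 0 9 0 1;0 0 10 0 1;0 0 11 0 1;0 0 11.5 0 1;0 0 11.5 0 1;0 0 11.5 0 1")

```text
t: 9.8
tool_pos: [0.5614, 0.0414, 0.0438]
orientation: [2.942, 1.101, 0.001]
force: [-0.0, 0.1, 5.9]
opening: 0.0002
gripper_force: 2.7
```

Request:
play_rows(increments="0 0 0.5 0 1;0 0 1 0 1;0 0 1.5 0 1;0 0 2 0 1;0 0 2 0 1;0 0 2 0 1")

```text
t: 10.4
tool_pos: [0.5616, 0.0414, 0.0431]
orientation: [2.942, 1.101, 0.002]
force: [-7.5, -0.1, 17.3]
opening: 0.0006
gripper_force: 8.3
```

Request:
play_rows(increments="0 0 0.5 0 1;0 0 1 0 1;0 0 1.5 0 1;0 0 1.5 0 1;0 0 1.5 0 1")

```text
t: 10.9
tool_pos: [0.5617, 0.0414, 0.043]
orientation: [2.942, 1.101, 0.002]
force: [-13.8, 0.2, 28.3]
opening: 0.0004
gripper_force: 14.2
```

Request:
play_rows(increments="0 0 -2 0 1;0 0 -10 0 1;0 0 -40 0 1;0 0 -80 0 1;-30 0 -110 0 1;-60 0 -110 0 1;-60 0 -110 0 1;-60 0 -110 0 1")

```text
t: 11.7
tool_pos: [0.5156, 0.0018, 0.1497]
orientation: [-2.943, -1.099, -0.001]
force: [0.7, 0.5, 1.1]
opening: 0.0004
gripper_force: 0.0
```

```bash
python3 - <<'E'
from h import *
s,a=look('w6',tuple(C),.07,.043,4000); print(s['t'],s['tool_pos'],s['force']); marks()
cv2.imwrite('pics/w6.png',a)
E
```

```text
11.7 [0.51564724 0.00184084 0.14965608] [0.7148354  0.47932858 1.08605766]
rose_centre [([0.5615, 0.0419, 0.0442], 0.92)]
rose_notch [([0.5918, 0.0067, 0.0399], 0.94)]
rose_stud [([0.5454, 0.0639, 0.0694], 0.78)]
pin_top [([0.5929, 0.0015, 0.0393], 0.89)]
mount [([0.5653, 0.0397, 0.0286], 0.62)]
```

View pics/w6.png

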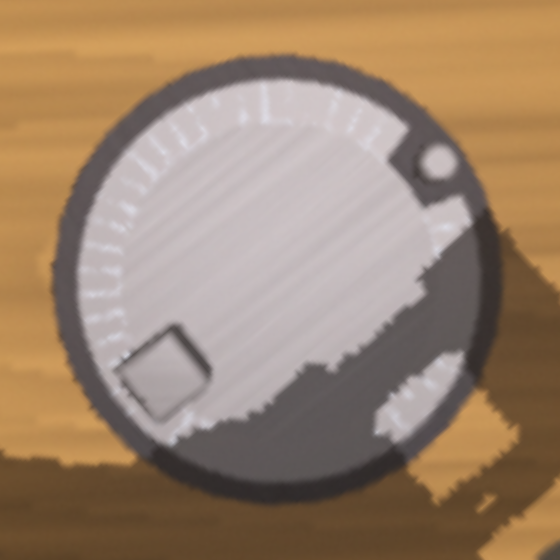

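The view shows the rose filling a 50 mm radius on the home plane. The pin is standing in the notch at (438,162), and the fingers are clear of everything. I'll hand the job in.

```bash
python3 -c "
from plant import robot
print(robot.close_job())"
```

```text
the job is handed in; nothing more can be done
None
```

The rose was pushed clockwise by its stud until the notch was over the pin (about 0.8 mm off centre), then pressed down to its home height on the plate and handed in at about 12 s; no verdict came back.

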